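# Unstack the fixture parts into their nests

### The job

Take the stack of fixture parts on the welding bench apart from the top down and set each part upright, flat on the floor of its own nest: the pipe stub over the peg of the peg nest, the flange between the four pins of the round nest, the square block between the corner stops of the square nest, and the long plate, square with its nest, between the pins of the long nest. Move the stub off the flange into its nest before you move the flange, and take the long plate only when the other three are in their nests; do not tip any part over.

Things in the scene. Friction and masses are not known exactly. Their poses are not given: they have to be found in the camera images.
- long_plate: Plain dark steel plate, the bottom of the stack, 160 (its x) x 60 (its y) x 18 mm thick, 0.45 kg, flat on the bench. Origin: centre of its underside, z up. The flange stands near one end, the square block near the other, each about 46 mm from its middle; which is at which end varies. Grasp it across its 60 mm width, at its middle.
- flange: Plain light steel ring lying flat on the long plate: outer diameter 60 mm, bore 26 mm, 18 mm thick, 0.25 kg. Origin: centre of its underside, z up along its axis. The pipe stub stands on it.
- pipe_stub: Grey-brown steel pipe stub standing on end on the flange: outer diameter 48 mm, bore about 37 mm, 55 mm high, 0.16 kg. Origin: centre of its lower end, z up along its axis.
- square_block: Plain light steel block standing on the long plate, 46 x 46 mm (its x and y) and 24 mm high, 0.3 kg, with a small dark disc on top. Origin: centre of its underside, z up.
- plate_nest: Long nest fixed to the bench, for the long plate: grey painted base 190 (its x) x 92 (its y) mm with eight dark pins 6 mm thick that stand 12 mm above the base: at x +-60, y +-41 mm and x +-91, y +-18 mm, so the plate has 8 mm of play on each side and each end. Origin: centre of its underside on the bench, z up; its floor is 6 mm above the origin. The long sides are open at the middle for fingers.
- flange_nest: Round nest fixed to the bench, for the flange: grey painted disc 92 mm across with four dark pins 6 mm thick and 12 mm above the disc, on a circle of 40 mm radius at 45, 135, 225 and 315 degrees from its x axis, so the flange has about 7 mm of play; open for fingers along its x and y axes (four flat dark screw heads lie there). Origin: centre of its underside on the bench, z up; floor 6 mm above the origin.
- stub_nest: Peg nest fixed to the bench, for the pipe stub: grey painted disc 84 mm across with one dark centre peg 24 mm in diameter, 16 mm above the disc, its top chamfered. The stub goes over the peg with about 6 mm of play all round. Origin: centre of its underside on the bench, z up; floor 6 mm above the origin.
- block_nest: Square nest fixed to the bench, for the square block: grey painted base 78 x 78 mm with a dark L-shaped stop at each corner, 12 mm above the base; the square between the stops is 58 mm wide, so the block has 6 mm of play on each side; each side is open for fingers over 38 mm at its middle. Origin: centre of its underside on the bench, z up, x and y along its sides; floor 6 mm above the origin.
Things that resemble listed ones, but are neither listed nor needed, are in the scene too. Leave any orange look-alike of the square_block alone.

How it is judged:
By the outcome, as a careful person would: the job done as asked, in the order asked, and still so for the second after the job is handed in, with the robot touching nothing.
It also fails if it takes over 96 s, if anything falls off the work surface, if the arm or the gripper's body presses on something with over 40 N, if the wrist force passes 120 N, or if a joint passes its speed limit or range.

### The arm

A 6-joint arm with a two-finger parallel gripper is mounted at the origin on a cart in front of the work surface, level with it; the furniture and walls round the work are solid. World frame = base frame: x ahead of the robot, y to its left, z up, the work surface at z = 0. Lengths are in mm, angles in rad, forces in N, time in s.
With the tool pointing down it reaches from about 275 to 975 mm from the base axis. Payload 8.4 kg.
Tool frame: the origin (TCP) lies at the very end of the fingers, on their centre line; the grasp point (between the pads) lies 19 mm behind it; z points along the fingers, y is the line along which they close (so a half turn about z gives the same grasp; the last joint's range is limited). The gripper opens to 92 mm and grips with 3 to 60 N. Pads are 20 mm wide; open, the fingers measure 128 mm over their backs; the gripper's body (75 mm by 189 mm) begins 69 mm behind the grasp point.
Start: joints at [1.207, 0.353, 1.633, -0, 1.155, -0.002], TCP at [221.223, 584.541, 214.583] pointing down, gripper open.
Joint ranges: [-2.63, 2.63], [-0.92, 2.1], [0.06, 2.66], [-1.3, 4.44], [0, 2.69], [-3.02, 3.02]. Speed limits (rad/s): [2.22, 2.22, 2.79, 3.14, 3.14, 3.14].

### API

Orientations are given as a rotation vector (axis times angle).
In Python, from plant import get_state, grab_frame, close_job gives the robot as it stands.
- The arm moves only by the tool move_arm, never from a script. Its argument "moves" is a list that holds one entry, the list of rows, each a list of 4 numbers: the shift along the tool's x, y, z in mm, then the turn about the tool's z in degrees. A call has 1 to 20 rows; each row shifts and turns the commanded pose from where the row before left it, along the tool's axes as they then stand; what a row does not reach is not made up. A row lasts 1/8 s, in which the tool goes at most 62.5 mm and 10.7 degrees, less where a joint would pass 70% of its speed; a pose out of reach is approached as far as the arm can. A call with a gripper value outside its range is refused whole. "claw" is the finger opening in mm, from 0 to 91.9, set as the call begins (left out, the last holds). The fingers move at their own pace and stop on an object; "force" is the grip in N (left out, the last holds). Time passes only in rows, so rows that do not move let the fingers close. It gives the time, the measured TCP pose, the force, the opening and the grip force at its end, in the units of the state.
- get_state(): the state, without advancing time (a new reading comes with each control period).
- grab_frame(name): name is "side" or "top"; returns a dict with "frame" (400x640x3 uint8, red, green, blue), "camera_matrix" (3x3 intrinsics, pixels), "k1" (the pictures are not rectified: a ray, as slopes to the right and down, at radius r is drawn at 1 + k1 r^2 times it, then the intrinsics apply), "eye" and "orientation" of the camera in the world. Camera axes: x right, y up, looking along -z (the intrinsics and any distortion apply to the point x, -y, -z); pixel columns grow to the right and rows downward; lengths in mm; the calibration is good to about 2 mm. A picture is of the moment at which its call begins. There is no depth.
- close_job(): hands the job in; it is judged then, once.
The state is a dict: "clock": time; "q": joint angles; "dq": joint speeds; "effort": joint torques, N m; "eef_pos": TCP position; "tcp_rot": TCP orientation; "wrist_force": force on the tool from outside, world axes, zero at the start; "wrist_torque": the same for the moment, N m; "width": finger opening in mm; "gripper_force": force on a finger pad.
Only numpy, scipy, OpenCV 4.12 (cv2) and the standard library are available. Lean on these libraries where they do the work, as an engineer would, in place of code of your own. Each camera call takes 0.05 s, during which the arm holds its last target. There are 200 camera calls.

## Working session

There is one attempt and no reset: what is moved stays moved. The work goes in short steps, Python scripts to look and compute and a tool call to move; the robot and the scene stay as the last step left them, time stands still between calls to the robot, and variables do not carry over. Pictures are saved under pics/ and viewed, at most 14 in all, crops included, and the job is handed in when it is done.

Besides the shell and the picture viewer there is one more tool, called after "Call:" as name(argument=value, ...), one argument or row to a line, values as JSON. move_arm: Moves the arm, as the interface text tells. Its arguments: {"type":"object","properties":{"moves":{"type":"array"},"claw":{"type":"number"},"force":{"type":"number"}},"required":["moves"]}

```bash
mkdir -p pics; cat > h.py <<'E'
import numpy as np, cv2
from plant import get_state, grab_frame, close_job
from scipy.spatial.transform import Rotation as R
def rot(o):
    o=np.array(o,float)
    return o if o.shape==(3,3) else (R.from_rotvec(o).as_matrix() if o.size==3 else R.from_quat(o).as_matrix())
def cast(f,px,z):
    px=np.atleast_2d(np.array(px,float)); K=np.array(f["camera_matrix"],float)
    u=cv2.undistortPoints(px[:,None],K,np.array([f["k1"],0,0,0.]))[:,0]
    d=np.c_[u[:,0],-u[:,1],-np.ones(len(u))]@rot(f["orientation"]).T
    e=np.array(f["eye"],float); return (e+d*((z-e[2])/d[:,2])[:,None])[:,:2]
def proj(f,P):
    P=np.atleast_2d(np.array(P,float)); c=(P-np.array(f["eye"]))@rot(f["orientation"])
    c=c*[1,-1,-1]; return cv2.projectPoints(c[:,None],np.zeros(3),np.zeros(3),np.array(f["camera_matrix"],float),np.array([f["k1"],0,0,0.]))[0][:,0]
def save(f,n,crop=None,s=1):
    im=cv2.cvtColor(f["frame"],cv2.COLOR_RGB2BGR)
    if crop: im=im[crop[1]:crop[3],crop[0]:crop[2]]
    cv2.imwrite("pics/"+n,cv2.resize(im,None,fx=s,fy=s,interpolation=cv2.INTER_CUBIC))
E
python3 - <<'E'
from h import *
import pickle
for n in("top","side"):
    f=grab_frame(n); save(f,n+"0.png",s=1.25); pickle.dump(f,open(n+"0.pkl","wb"))
    print(n,{k:np.round(v,3).tolist() for k,v in f.items() if k!="frame"})
print(get_state())
E
```

```text
top {'camera_matrix': [[433.447, 0.0, 325.174], [0.0, 433.447, 201.482], [0.0, 0.0, 1.0]], 'k1': -0.019, 'eye': [495.763, 294.253, 1367.072], 'orientation': [0.042, -0.032, -1.587]}
side {'camera_matrix': [[395.502, 0.0, 312.838], [0.0, 395.502, 197.729], [0.0, 0.0, 1.0]], 'k1': 0.01, 'eye': [514.233, 1160.66, 539.51], 'orientation': [0.068, -1.562, -2.662]}
{'clock': 0.1, 'q': array([ 1.20659975e+00,  3.53566546e-01,  1.63403047e+00, -2.70375534e-05,
        1.15517402e+00, -2.40089892e-03]), 'dq': array([-0.00039405, -0.00179749, -0.00091912,  0.00116338, -0.00064705,
        0.00061966]), 'effort': array([-6.60827554e-04, -5.94911599e+01, -3.34927976e+01,  6.98813656e-02,
        1.84549898e-02, -5.34184460e-05]), 'eef_pos': array([221.08063251, 584.14342698, 213.9589984 ]), 'tcp_rot': array([-5.65161580e-01, -3.09014510e+00,  1.82695371e-03]), 'wrist_force': array([-0.65691032,  0.1626813 , -0.69815399]), 'wrist_torque': array([-0.03823073,  0.00719336,  0.02183953]), 'gripper_force': 0.0, 'width': 91.93017219679253}
```

View pics/top0.png

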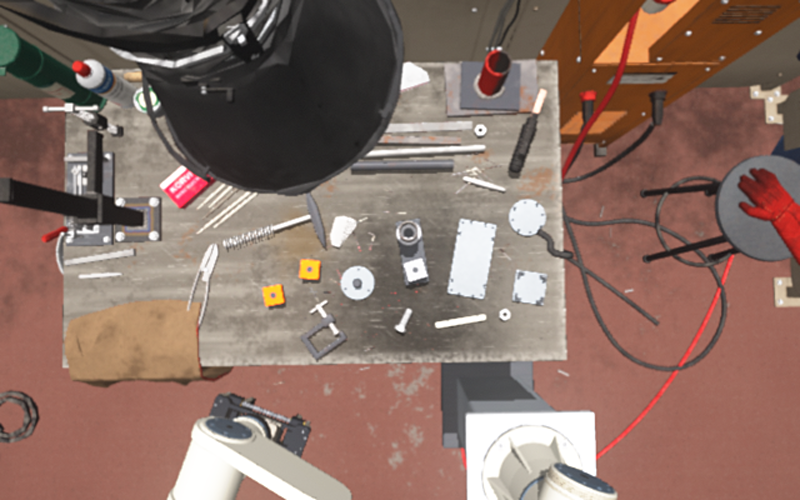

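View pics/side0.png

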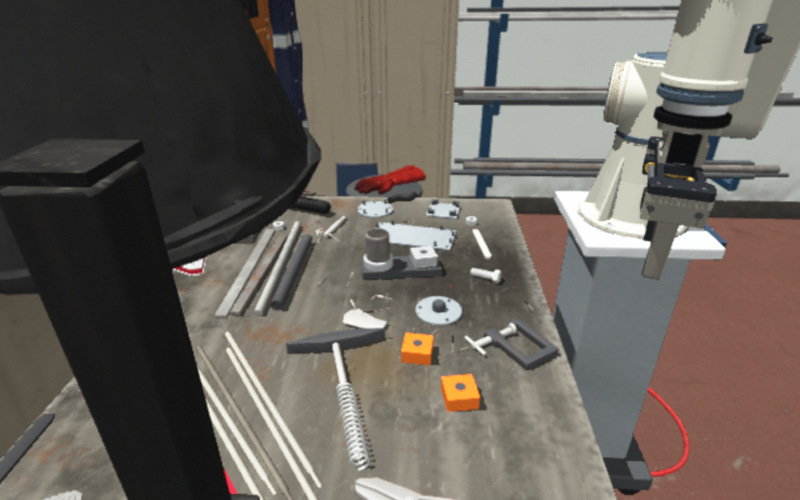

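Top view at 1.25x: stub on flange at (408,233), block at (414,271), both on the dark plate. Peg nest (358,283), long nest (471,258), round nest (527,217), square nest (530,287). Orange look-alikes at (310,270) and (273,296) are to be left alone. The hood lies beyond, at larger x. Next a close crop to check these.

```bash
python3 - <<'E'
from h import *
import pickle
f=pickle.load(open("top0.pkl","rb")); save(f,"topc.png",(265,150,445,255),4.4)
f=pickle.load(open("side0.pkl","rb")); save(f,"sidec.png",(270,150,400,270),4.9)
E
```

```text
(no output)
```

View pics/topc.png

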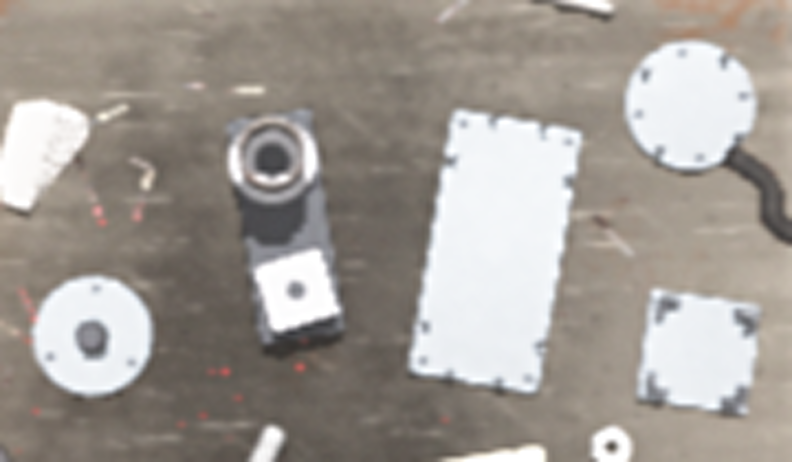

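View pics/sidec.png

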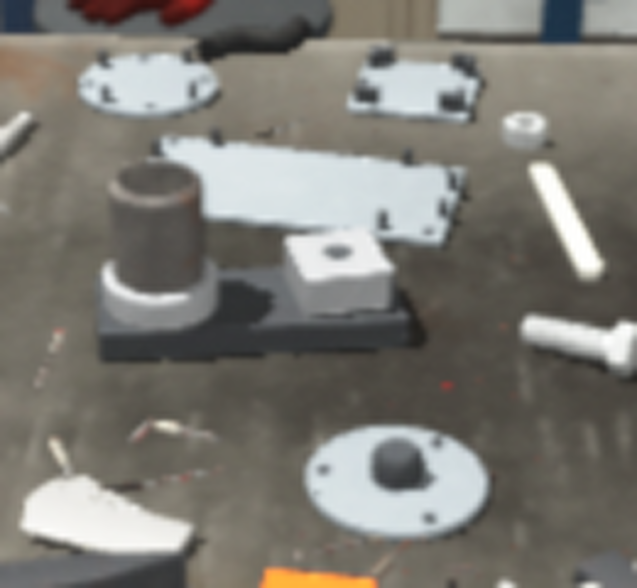

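Crops confirm it: stub rim at (272,158) in the 4.4x top crop, block disc (296,290), peg (92,338), and the four nests all bear the described pins or stops. Now to measure.

```bash
python3 - <<'E'
from h import *
import pickle
f=pickle.load(open("top0.pkl","rb")); im=f["frame"]
def pc(u,v): return (265+u/4.4,150+v/4.4)
g=im.astype(int)
m=((g[...,2]>150)&(g.min(2)>140)).astype(np.uint8)
m=cv2.morphologyEx(m,cv2.MORPH_CLOSE,np.ones((3,3),np.uint8))
cs,_=cv2.findContours(m,cv2.RETR_EXTERNAL,cv2.CHAIN_APPROX_NONE)
for n,u,v,z in [("peg",50,338,6),("plate",495,240,6),("flange",690,105,6),("sq",700,350,6),("block",280,290,42)]:
    p=pc(u,v)
    for c in cs:
        if cv2.pointPolygonTest(c,p,False)>=0:
            w=cast(f,cv2.convexHull(c)[:,0]+0.0,z).astype(np.float32)
            (cx,cy),s,a=cv2.minAreaRect(w); e,r=cv2.minEnclosingCircle(w)
            print(n,len(c),np.round([cx,cy,*s,a],1),"circ",np.round([*e,r],1))
# stub rim ellipse z=91, by hand & plate
print("rim",cast(f,pc(272,157),91)); print("disc",cast(f,pc(296,290),42)); print("pegtop",cast(f,pc(92,335),22))
print("plate corners",cast(f,[pc(228,120),pc(310,108),pc(344,330),pc(265,350)],18).round())
print("fl screws",cast(f,[pc(639,114),pc(743,97),pc(683,53),pc(699,157)],6).round())
print("plate pins",cast(f,[pc(449,160),pc(424,328),pc(568,181),pc(541,346)],12).round())
hood=cast(f,[(160,150),(300,100),(318,20)],300).round();print(hood)
E
```

```text
peg 76 [486.6 427.4  84.5  84.2  44.2] circ [485.9 427.7  43.5]
plate 178 [540.3 132.6 107.7 193.9  79.1] circ [541.7 137.4 104.4]
flange 574 [802.6 -11.  488.9 162.8   0. ] circ [801.2 -34.3 248.8]
sq 485 [434.6  58.5 303.  299.5  90. ] circ [415.   60.9 197.5]
block 68 [520.5 281.9  59.4  57.1  15.8] circ [521.7 279.4  38.4]
rim [[602.53397649 295.59430273]]
disc [[513.74846669 280.49444105]]
pegtop [[484.65167533 424.55342323]]
plate corners [[636. 326.]
 [643. 268.]
 [485. 247.]
 [472. 303.]]
fl screws [[636.  32.]
 [647. -42.]
 [680.  -0.]
 [605. -10.]]
plate pins [[605. 170.]
 [486. 190.]
 [589.  85.]
 [472. 107.]]
[[ 681.  710.]
 [ 801.  359.]
 [1005.  311.]]
```

```bash
python3 - <<'E'
from h import *
import pickle
f=pickle.load(open("top0.pkl","rb")); im=f["frame"]
def pc(u,v): return (265+u/4.4,150+v/4.4)
g=im.astype(int)
print([g[int(pc(u,v)[1]),int(pc(u,v)[0])].tolist() for u,v in [(690,105),(700,350),(495,240),(50,338),(280,290),(600,230)]])
for T in(185,205):
  m=(g.min(2)>T).astype(np.uint8)
  cs,_=cv2.findContours(m,cv2.RETR_EXTERNAL,cv2.CHAIN_APPROX_NONE)
  for n,u,v,z in [("peg",50,338,6),("plate",495,240,6),("flange",690,105,6),("sq",700,350,6),("block",280,290,42)]:
    p=pc(u,v)
    for c in cs:
        if cv2.pointPolygonTest(c,p,False)>=0:
            w=cast(f,cv2.convexHull(c)[:,0]+0.0,z).astype(np.float32)
            (cx,cy),s,a=cv2.minAreaRect(w); e,r=cv2.minEnclosingCircle(w)
            print(T,n,len(c),np.round([cx,cy,*s,a],1),"circ",np.round([*e,r],1))
E
```

```text
[[239, 242, 246], [237, 240, 243], [244, 246, 249], [239, 242, 245], [253, 252, 253], [156, 144, 132]]
185 peg 74 [485.1 429.   81.7  81.5  89.2] circ [485.8 427.7  42.2]
185 plate 184 [541.7 139.2  93.5 189.3  78.9] circ [541.8 139.3 102.8]
185 flange 91 [644.9  -1.8  88.9  89.9  43.8] circ [644.9  -3.4  46.8]
185 sq 125 [468.   -4.7  79.7  79.1  80.4] circ [468.8  -3.8  52. ]
185 block 54 [515.8 282.   48.   48.   15.8] circ [515.  281.3  30.7]
205 peg 72 [486.6 427.4  78.6  78.3  89.1] circ [485.4 427.3  41.3]
205 plate 196 [541.4 139.   92.9 188.5  79.2] circ [541.8 138.3 102.2]
205 flange 96 [645.7  -2.6  84.5  87.6  43.8] circ [645.   -3.2  45.9]
205 sq 99 [467.3  -4.7  78.6  76.6  80.9] circ [473.   -3.2  46.8]
205 block 54 [515.5 281.9  46.2  47.4  15.7] circ [515.  281.3  30.7]
```

```bash
cat >> h.py <<'E'
def ray(f,px):
    a=np.r_[cast(f,px,0)[0],0]; e=np.array(f["eye"],float); d=a-e; return e,d/np.linalg.norm(d)
def tri(fs,ps):
    A=np.zeros((3,3));b=np.zeros(3);L=[]
    for f,p in zip(fs,ps):
        e,d=ray(f,p);M=np.eye(3)-np.outer(d,d);A+=M;b+=M@e;L.append((e,M))
    X=np.linalg.solve(A,b); return X.round(1),[round(float(np.linalg.norm(M@(X-e))),1) for e,M in L]
def go(target,step=45):
    "target x,y,z,closing angle deg -> turn and tool shift from the present pose"
    s=get_state(); Rm=rot(s["tcp_rot"]); y=np.degrees(np.arctan2(Rm[1,1],Rm[0,1]))
    t=(y-target[3]+90)%180-90; y2=np.radians(y-t); Y=np.array([np.cos(y2),np.sin(y2)]); X=np.array([-Y[1],Y[0]])
    d=np.array(target[:3])-s["eef_pos"]
    print("at",s["eef_pos"].round(1),"yang",round(y,1),"turn",round(t,1),"tool dx,dy,dz",round(X@d[:2],1),round(Y@d[:2],1),round(-d[2],1),"q6",s["q"][5].round(2),"t",round(s["clock"],1),"w",s["width"])
E
python3 - <<'E'
from h import *
import pickle
T=pickle.load(open("top0.pkl","rb"));S=pickle.load(open("side0.pkl","rb"))
pc=lambda u,v:(265+u/4.4,150+v/4.4); ps=lambda u,v:(270+u/4.9,150+v/4.9)
for n,a,b in [("rim",(272,157),(155,183)),("disc",(296,290),(339,252)),("peg",(92,334),(397,450))]:
    print(n,tri([T,S],[pc(*a),ps(*b)]))
print("hood lip",tri([T,S],[(215,153),(235,150)]),tri([T,S],[(322,30),(255,128)]))
print("side nest",cast(S,[ps(149,83),ps(417,87),ps(397,479)],6).round(1))
go((603,295.5,150,69.3)); print(rot(get_state()["tcp_rot"]).round(3))
E
```

```text
rim (array([605.1, 295.7,  84. ]), [1.9, 1.9])
disc (array([513.5, 280.5,  37.9]), [0.3, 0.3])
peg (array([484.9, 425.1,  16.1]), [0.5, 0.5])
hood lip (array([677.8, 574.5, 295.5]), [5.9, 5.9]) (array([836.7, 292.3, 287.4]), [134.8, 134.8])
side nest [[640.2   6.7]
 [464.9   4.7]
 [484.2 433.7]]
at [221.1 584.1 214. ] yang 69.3 turn -0.0 tool dx,dy,dz -459.3 -135.0 64.0 q6 -0.0 t 0.1 w 91.93017219679253
[[-0.935  0.354 -0.   ]
 [ 0.354  0.935 -0.001]
 [-0.    -0.001 -1.   ]]
```

Call:
move_arm(
  moves=[
    [[-20,-6,3,0],[-38,-11,5,0],[-40,-12,6,0],[-40,-12,6,0],[-40,-12,6,0],[-40,-12,6,0],[-40,-12,6,0],[-40,-12,6,0],[-40,-12,6,0],[-40,-12,6,0],[-40,-12,6,0],[-25,-7,2,0],[-16,-3,0,0],[0,0,0,0],[0,0,0,0]],
  ],
  claw=91.9,
)

```text
clock: 1.98
eef_pos: [602.0, 296.5, 150.7]
tcp_rot: [-0.564, -3.09, -0.0]
wrist_force: [0.8, -0.3, 0.0]
width: 91.9
gripper_force: 0.0
```

```bash
python3 - <<'E'
from h import *
go((603,295.5,52,69.3)); print(get_state()["q"].round(2))
E
```

```text
at [602.  296.5 150.7] yang 69.3 turn 0.0 tool dx,dy,dz -1.3 -0.6 98.7 q6 -0.75 t 2.0 w 91.92075798334054
[ 0.46  0.48  1.58  0.    1.07 -0.75]
```

Call:
move_arm(
  moves=[
    [[0,0,25,0],[-1,0,30,0],[0,0,25,0],[0,0,15,0],[0,0,4,0],[0,0,0,0]],
  ],
)

```text
clock: 2.72
eef_pos: [603.8, 295.9, 52.1]
tcp_rot: [0.565, 3.09, 0.001]
wrist_force: [0.1, 0.6, 0.5]
width: 92.0
gripper_force: 0.0
```

Call:
move_arm(
  moves=[
    [[0,0,0,0],[0,0,0,0],[0,0,0,0],[0,0,0,0],[0,0,0,0],[0,0,0,0],[0,0,0,0],[0,0,0,0]],
  ],
  claw=40,
  force=25,
)

```text
clock: 3.72
eef_pos: [603.9, 295.6, 51.7]
tcp_rot: [0.565, 3.09, 0.0]
wrist_force: [0.0, 0.2, 1.6]
width: 46.9
gripper_force: 25.0
```

Call:
move_arm(
  moves=[
    [[0,0,-10,0],[0,0,-20,0],[0,0,-25,0],[0,0,-20,0],[0,0,0,0],[0,0,0,0]],
  ],
)

```text
clock: 4.47
eef_pos: [603.3, 295.2, 126.2]
tcp_rot: [-0.565, -3.09, 0.001]
wrist_force: [-0.9, -0.1, -1.7]
width: 47.0
gripper_force: 25.0
```

```bash
python3 - <<'E'
from h import *
import pickle
f=grab_frame("side"); save(f,"side1.png",(240,90,420,270),3.2)
f=grab_frame("top"); pickle.dump(f,open("top1.pkl","wb"))
go((485,426.5,100,69.3))
E
```

```text
at [602.9 295.1 125.5] yang 69.3 turn -0.0 tool dx,dy,dz 156.8 81.2 25.5 q6 -0.76 t 4.6 w 47.541957308435535
```

View pics/side1.png

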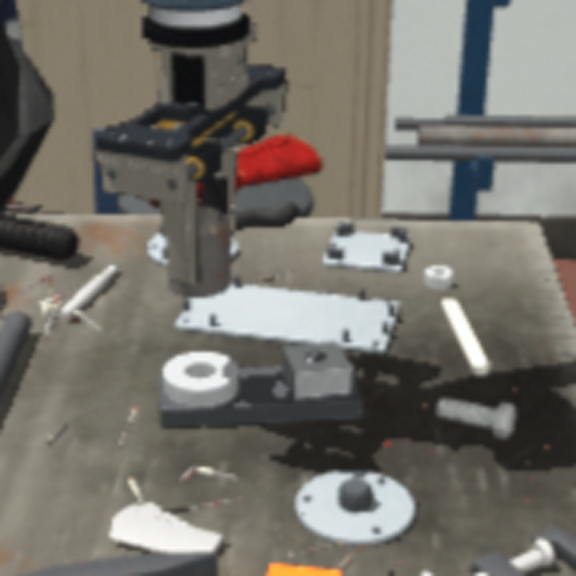

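The picture shows the stub held upright at (200,245), with the flange (200,380) and block (318,372) undisturbed.

Call:
move_arm(
  moves=[
    [[20,10,0,0],[35,18,3,0],[36,19,4,0],[36,19,4,0],[20,10,4,0],[10,5,5,0],[0,0,10,0],[0,0,10,0],[0,0,0,0],[0,0,0,0]],
  ],
)

```text
clock: 5.82
eef_pos: [486.0, 426.3, 86.5]
tcp_rot: [0.567, 3.09, -0.0]
wrist_force: [-0.3, -0.2, -1.4]
width: 47.3
gripper_force: 25.0
```

```bash
python3 - <<'E'
from h import *
f=grab_frame("side"); save(f,"side2.png",(280,130,400,280),3.8)
go((485,426.5,23,69.3))
E
```

```text
at [486.1 426.5  86.8] yang 69.2 turn -0.1 tool dx,dy,dz 1.0 -0.4 63.8 q6 -0.49 t 5.9 w 46.87193127850059
```

View pics/side2.png

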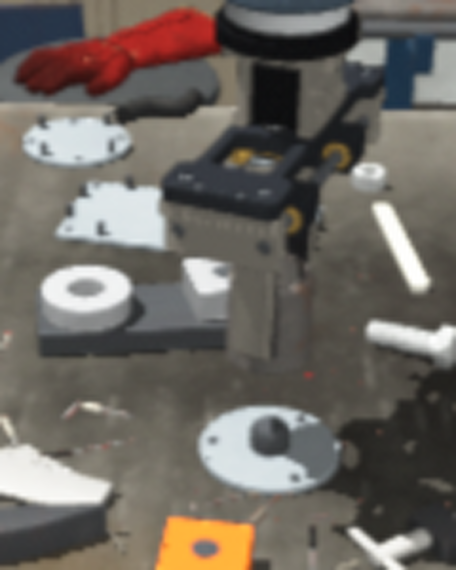

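The stub hangs over the peg (right edge 310 px, centre ~269; peg at 270). Lowering.

Call:
move_arm(
  moves=[
    [[0,0,20,0],[0,0,20,0],[0,0,10,0],[0,0,6,0],[0,0,4,0],[0,0,3,0],[0,0,0,0],[0,0,0,0]],
  ],
)

```text
clock: 6.88
eef_pos: [485.7, 426.9, 23.9]
tcp_rot: [0.565, 3.09, 0.001]
wrist_force: [-0.4, -0.3, -1.1]
width: 46.9
gripper_force: 25.0
```

Call:
move_arm(
  moves=[
    [[0,0,1,0],[0,0,1,0],[0,0,0,0]],
  ],
)

```text
clock: 7.25
eef_pos: [485.6, 426.9, 21.8]
tcp_rot: [0.565, 3.09, 0.0]
wrist_force: [-0.0, 0.1, 0.0]
width: 47.2
gripper_force: 25.0
```

Call:
move_arm(
  moves=[
    [[0,0,0,0],[0,0,0,0],[0,0,0,0],[0,0,0,0],[0,0,0,0]],
  ],
  claw=75,
)

```text
clock: 7.88
eef_pos: [485.5, 426.8, 21.6]
tcp_rot: [-0.565, -3.09, 0.0]
wrist_force: [0.5, 0.3, 0.1]
width: 74.9
gripper_force: 0.0
```

Call:
move_arm(
  moves=[
    [[0,0,-10,0],[0,0,-25,0],[0,0,-30,0],[0,0,-30,0],[0,0,-15,0],[0,0,0,0]],
  ],
)

```text
clock: 8.62
eef_pos: [486.0, 427.2, 132.7]
tcp_rot: [0.565, 3.089, 0.003]
wrist_force: [-0.6, 0.2, -0.0]
width: 74.6
gripper_force: 0.0
```

```bash
python3 - <<'E'
from h import *
import pickle
f=grab_frame("top"); save(f,"top3.png",(265,150,445,255),4.4); pickle.dump(f,open("top3.pkl","wb"))
go((604,292.5,120,98))
E
```

```text
at [485.4 426.8 131.5] yang 69.3 turn -28.7 tool dx,dy,dz -98.7 -149.4 11.5 q6 -0.49 t 8.7 w 74.88353919297171
```

View pics/top3.png

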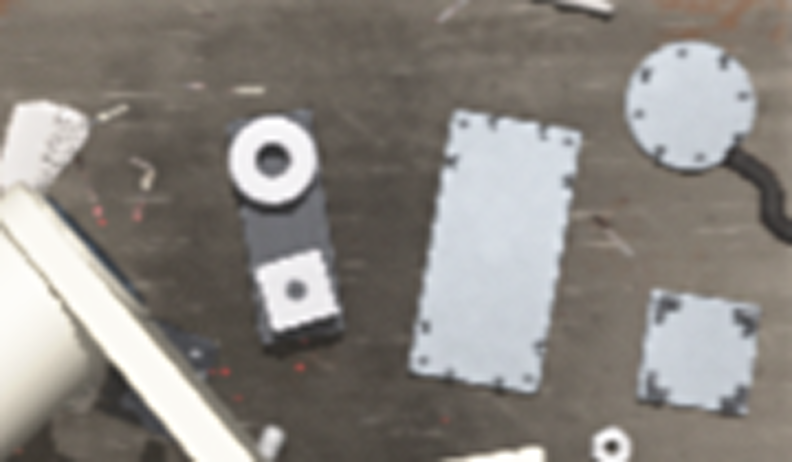

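The flange is clear at (273,160), the block at (297,290). Fit both.

```bash
python3 - <<'E'
from h import *
import pickle
f=pickle.load(open("top3.pkl","rb")); g=f["frame"].astype(int)
pc=lambda u,v:(265+u/4.4,150+v/4.4)
for T in(170,200):
  m=(g.min(2)>T).astype(np.uint8); cs,_=cv2.findContours(m,cv2.RETR_EXTERNAL,cv2.CHAIN_APPROX_NONE)
  for n,u,v,z in [("flange",245,160,36),("block",280,290,42),("sq",700,350,6)]:
    for c in cs:
      if cv2.pointPolygonTest(c,pc(u,v),False)>=0:
        w=cast(f,cv2.convexHull(c)[:,0]+0.0,z).astype(np.float32); (cx,cy),s,a=cv2.minAreaRect(w); e,r=cv2.minEnclosingCircle(w)
        M=cv2.moments(c); print(T,n,np.round([cx,cy,*s,a],1),"circ",np.round([*e,r],1),"cen",cast(f,(M["m10"]/M["m00"],M["m01"]/M["m00"]),z).round(1))
m=((g.max(2)<115)).astype(np.uint8); m[:, :312]=0;m[:,346:]=0;m[:172]=0;m[232:]=0
E
```

```text
170 flange [606.2 296.7  58.5  55.6  89. ] circ [606.9 296.6  30.1] cen [[606.8 296.8]]
170 block [515.2 282.1  45.3  46.8  15.8] circ [515.  281.3  30.7] cen [[515.3 282.1]]
170 sq [467.3  -4.8  78.3  76.2  79.6] circ [470.9  -4.7  44.3] cen [[466.4  -4.8]]
200 flange [606.2 295.1  55.4  55.6  89.1] circ [607.  296.3  29.2] cen [[606.7 296.4]]
200 block [515.4 281.   44.5  43.9  15.7] circ [515.  279.8  29.4] cen [[515.4 281. ]]
```

Call:
move_arm(
  moves=[
    [[0,0,0,-5],[0,0,0,-9],[0,0,0,-9.7],[0,0,0,-5],[-14,-20,3,0],[-25,-37,5,0],[-25,-37,5,0],[-25,-37,5,0],[-13,-15,5,0],[0,0,0,0],[0,0,0,0]],
  ],
  claw=91.9,
)

```text
clock: 10.05
eef_pos: [605.7, 297.2, 108.1]
tcp_rot: [0.219, -3.133, -0.0]
wrist_force: [-0.6, 0.6, 0.3]
width: 92.2
gripper_force: 0.0
```

```bash
python3 - <<'E'
from h import *
go((606.5,296,21,98))
E
```

```text
at [605.7 297.2 108.1] yang 98.0 turn 0.0 tool dx,dy,dz -0.6 -1.3 87.1 q6 -1.26 t 10.1 w 92.15694440543072
```

Call:
move_arm(
  moves=[
    [[0,0,20,0],[-1,-1,25,0],[0,0,20,0],[0,0,12,0],[0,0,6,0],[0,0,4,0],[0,0,0,0],[0,0,0,0]],
  ],
)

```text
clock: 11.05
eef_pos: [608.3, 295.6, 22.2]
tcp_rot: [-0.218, 3.133, 0.001]
wrist_force: [0.2, -0.1, 0.7]
width: 91.7
gripper_force: 0.0
```

Call:
move_arm(
  moves=[
    [[0,0,0,0],[0,0,0,0],[0,0,0,0],[0,0,0,0],[0,0,0,0],[0,0,0,0],[0,0,0,0]],
  ],
  claw=50,
  force=30,
)

```text
clock: 11.92
eef_pos: [607.9, 295.6, 21.7]
tcp_rot: [-0.218, 3.134, 0.0]
wrist_force: [-0.6, 0.3, 1.1]
width: 59.7
gripper_force: 30.0
```

Call:
move_arm(
  moves=[
    [[0,0,-8,0],[0,0,-20,0],[0,0,-25,0],[0,0,-12,0],[0,0,0,0],[0,0,0,0]],
  ],
)

```text
clock: 12.68
eef_pos: [607.4, 295.2, 86.0]
tcp_rot: [0.218, -3.133, 0.001]
wrist_force: [-0.5, 0.1, -2.1]
width: 59.6
gripper_force: 30.0
```

```bash
python3 - <<'E'
from h import *
f=grab_frame("side"); save(f,"side4.png",(240,90,420,270),3.2)
go((645,-3,60,98))
E
```

```text
at [607.3 295.2  85.7] yang 98.0 turn -0.0 tool dx,dy,dz 4.1 -300.5 25.7 q6 -1.26 t 12.7 w 59.67587187218702
```

View pics/side4.png

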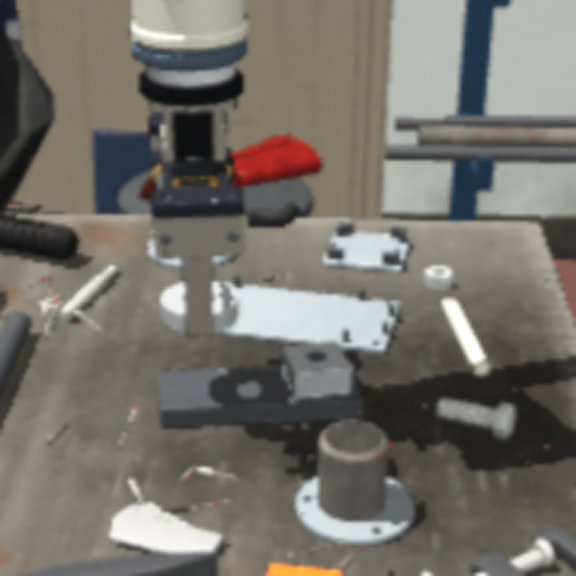

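Flange held level at (200,305); stub upright in its nest at (353,475). Carry the flange to the round nest.

Call:
move_arm(
  moves=[
    [[0,-20,0,0],[1,-38,0,0],[1,-40,0,0],[1,-40,0,0],[0,-40,0,0],[0,-40,3,0],[0,-40,5,0],[0,-30,6,0],[0,-12,6,0],[0,0,6,0],[0,0,0,0],[0,0,0,0]],
  ],
)

```text
clock: 14.22
eef_pos: [646.4, -1.0, 60.6]
tcp_rot: [0.22, -3.134, -0.0]
wrist_force: [0.6, -0.8, -1.8]
width: 59.7
gripper_force: 30.0
```

```bash
python3 - <<'E'
from h import *
go((645.5,-3,10,98))
f=grab_frame("side"); save(f,"side5.png",(260,120,380,210),6)
E
```

```text
at [646.4  -1.   60.6] yang 98.0 turn 0.0 tool dx,dy,dz 1.2 -1.9 50.6 q6 -1.72 t 14.2 w 59.665642258708885
```

View pics/side5.png

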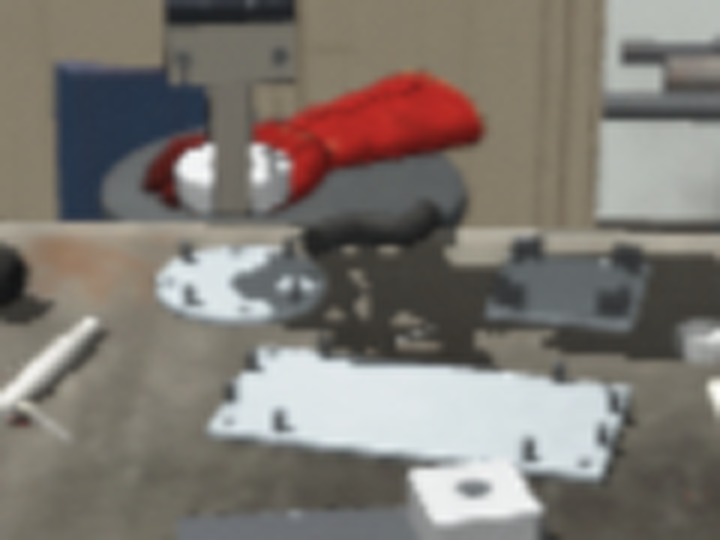

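Flange centred at col 234 against nest centre 241, mostly perspective; shift by 2 mm and lower.

Call:
move_arm(
  moves=[
    [[1,-1,10,0],[1,-1,15,0],[0,0,10,0],[0,0,6,0],[0,0,4,0],[0,0,3,0],[0,0,0,0],[0,0,0,0]],
  ],
)

```text
clock: 15.28
eef_pos: [645.0, -4.3, 12.9]
tcp_rot: [-0.218, 3.134, -0.0]
wrist_force: [-0.6, 0.1, -2.0]
width: 59.7
gripper_force: 30.0
```

Call:
move_arm(
  moves=[
    [[0,0,1,0],[0,0,1,0],[0,0,1,0],[0,0,0,0],[0,0,0,0]],
  ],
)

```text
clock: 15.9
eef_pos: [644.8, -4.3, 9.7]
tcp_rot: [-0.218, 3.134, -0.0]
wrist_force: [-1.1, 0.1, -0.2]
width: 59.4
gripper_force: 30.0
```

Call:
move_arm(
  moves=[
    [[0,0,0,0],[0,0,0,0],[0,0,0,0],[0,0,0,0],[0,0,0,0]],
  ],
  claw=76,
)

```text
clock: 16.52
eef_pos: [644.8, -4.3, 9.6]
tcp_rot: [-0.218, 3.134, -0.0]
wrist_force: [0.3, 0.4, 0.0]
width: 76.1
gripper_force: 0.0
```

Call:
move_arm(
  moves=[
    [[0,0,-8,0],[0,0,-20,0],[0,0,-30,0],[0,0,-30,0],[0,0,-15,0],[0,0,0,0]],
  ],
)

```text
clock: 17.27
eef_pos: [645.7, -4.3, 114.2]
tcp_rot: [-0.218, 3.131, -0.0]
wrist_force: [-0.2, 0.4, 0.5]
width: 76.1
gripper_force: 0.0
```

```bash
python3 - <<'E'
from h import *
go((514.5,281,110,105.8))
E
```

```text
at [645.7  -4.3 114.2] yang 98.0 turn -7.8 tool dx,dy,dz 48.5 310.2 4.2 q6 -1.72 t 17.3 w 76.06535406050764
```

Call:
move_arm(
  moves=[
    [[0,0,0,-4],[0,0,0,-3.8],[3,20,0,0],[6,40,0,0],[6,40,0,0],[6,40,0,0],[6,40,0,0],[6,40,0,0],[6,40,0,0],[6,35,2,0],[3,15,2,0],[0,0,0,0],[0,0,0,0]],
  ],
  claw=91.9,
)

```text
clock: 18.9
eef_pos: [514.5, 280.2, 108.4]
tcp_rot: [0.43, -3.112, 0.001]
wrist_force: [-0.1, 0.2, -0.1]
width: 91.8
gripper_force: 0.0
```

```bash
python3 - <<'E'
from h import *
go((514.5,281,21.5,105.8))
f=grab_frame("side"); save(f,"side6.png",(260,120,400,240),5)
E
```

```text
at [514.5 280.2 108.4] yang 105.7 turn -0.1 tool dx,dy,dz -0.2 0.8 86.9 q6 -1.35 t 18.9 w 91.76909840663247
```

View pics/side6.png

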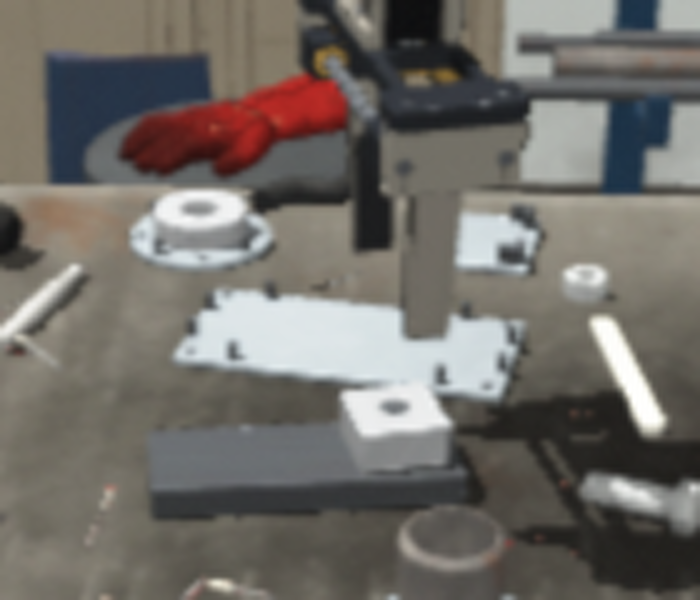

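Flange sits flat between its pins at (200,215); block at (395,425) under the gripper. Descend and grip.

Call:
move_arm(
  moves=[
    [[0,1,20,0],[0,0,25,0],[0,0,20,0],[0,0,12,0],[0,0,6,0],[0,0,4,0],[0,0,0,0],[0,0,0,0]],
  ],
)

```text
clock: 19.95
eef_pos: [514.4, 282.2, 22.1]
tcp_rot: [-0.431, 3.111, 0.0]
wrist_force: [-0.5, -0.4, 0.6]
width: 91.9
gripper_force: 0.0
```

Call:
move_arm(
  moves=[
    [[0,0,0,0],[0,0,0,0],[0,0,0,0],[0,0,0,0],[0,0,0,0],[0,0,0,0],[0,0,0,0],[0,0,0,0]],
  ],
  claw=38,
  force=30,
)

```text
clock: 20.95
eef_pos: [514.1, 281.9, 21.6]
tcp_rot: [0.431, -3.112, 0.0]
wrist_force: [0.6, -0.7, 0.0]
width: 45.6
gripper_force: 30.0
```

Call:
move_arm(
  moves=[
    [[0,0,-8,0],[0,0,-20,0],[0,0,-25,0],[0,0,-12,0],[0,0,0,0],[0,0,0,0]],
  ],
)

```text
clock: 21.7
eef_pos: [513.5, 281.7, 85.8]
tcp_rot: [0.431, -3.111, 0.001]
wrist_force: [0.2, 0.7, -3.8]
width: 45.6
gripper_force: 30.0
```

```bash
python3 - <<'E'
from h import *
go((467,-4.5,60,80.3))
E
```

```text
at [513.5 281.7  85.8] yang 105.8 turn 25.5 tool dx,dy,dz -2.3 -289.9 25.8 q6 -1.35 t 21.7 w 45.583358580517
```

Call:
move_arm(
  moves=[
    [[0,0,0,5],[0,0,0,8],[0,0,0,8],[0,0,0,4.5],[0,-15,0,0],[0,-35,0,0],[0,-40,0,0],[0,-40,0,0],[-1,-40,0,0],[-1,-40,3,0],[0,-40,5,0],[0,-28,6,0],[0,-12,6,0],[0,0,5,0],[0,0,0,0],[0,0,0,0]],
  ],
)

```text
clock: 23.7
eef_pos: [467.3, -3.5, 61.6]
tcp_rot: [0.264, 3.13, 0.0]
wrist_force: [-0.2, 0.4, -3.2]
width: 45.9
gripper_force: 30.0
```

```bash
python3 - <<'E'
from h import *
go((467,-4.5,10,80.3))
f=grab_frame("side"); save(f,"side7.png",(300,110,420,210),6)
E
```

```text
at [467.3  -3.5  61.6] yang 80.3 turn 0.0 tool dx,dy,dz 0.1 -1.1 51.6 q6 -1.41 t 23.7 w 45.89951551615739
```

View pics/side7.png

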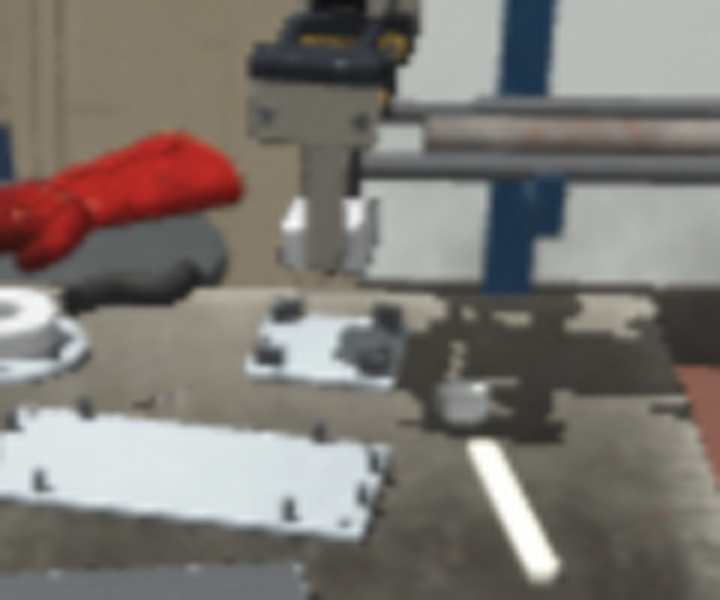

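Block centre col ~328 against nest centre ~326: aligned. Lower and release.

Call:
move_arm(
  moves=[
    [[0,-1,10,0],[0,0,15,0],[0,0,10,0],[0,0,6,0],[0,0,5,0],[0,0,3,0],[0,0,2,0],[0,0,0,0],[0,0,0,0]],
  ],
)

```text
clock: 24.88
eef_pos: [467.0, -5.2, 10.8]
tcp_rot: [0.266, 3.13, 0.0]
wrist_force: [-0.3, 0.3, -2.5]
width: 45.7
gripper_force: 30.0
```

Call:
move_arm(
  moves=[
    [[0,0,1,0],[0,0,0.3,0],[0,0,0,0]],
  ],
)

```text
clock: 25.25
eef_pos: [467.0, -5.2, 9.5]
tcp_rot: [0.266, 3.13, 0.0]
wrist_force: [-0.8, 0.0, 4.1]
width: 45.9
gripper_force: 30.0
```

Call:
move_arm(
  moves=[
    [[0,0,0,0],[0,0,0,0],[0,0,0,0],[0,0,0,0],[0,0,0,0]],
  ],
  claw=62,
)

```text
clock: 25.88
eef_pos: [466.9, -5.2, 9.3]
tcp_rot: [0.266, 3.13, -0.0]
wrist_force: [0.6, -0.2, 0.4]
width: 62.0
gripper_force: 0.0
```

Call:
move_arm(
  moves=[
    [[0,0,-8,0],[0,0,-20,0],[0,0,-30,0],[0,0,-30,0],[0,0,-15,0],[0,0,0,0]],
  ],
)

```text
clock: 26.62
eef_pos: [467.6, -5.2, 113.2]
tcp_rot: [0.266, 3.128, 0.0]
wrist_force: [0.4, 0.2, 0.7]
width: 61.9
gripper_force: 0.0
```

```bash
python3 - <<'E'
from h import *
import pickle
f=grab_frame("top"); save(f,"top8.png",(265,150,445,255),4.4); pickle.dump(f,open("top8.pkl","wb"))
go((560,287,100,97.8))
E
```

```text
at [466.9  -5.2 112.2] yang 80.3 turn -17.5 tool dx,dy,dz -131.9 276.9 12.2 q6 -1.42 t 26.7 w 61.7944044548551
```

View pics/top8.png

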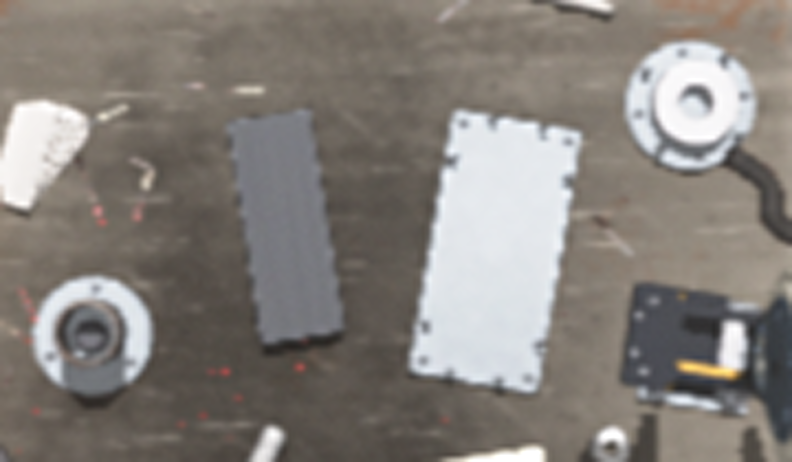

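The plate lies bare, corners (228,122), (312,110), (344,332), (263,350). The flange at (695,103) is within its pins and the stub at (90,335) is over its peg. Fit the plate by mask.

```bash
python3 - <<'E'
from h import *
import pickle
f=pickle.load(open("top8.pkl","rb")); g=f["frame"].astype(int)
print(g[205,328],g[205,345])
for T in(115,108):
  m=(g.max(2)<T).astype(np.uint8); m[:,:314]=0; m[:,347:]=0; m[:172]=0; m[232:]=0
  m=cv2.morphologyEx(m,cv2.MORPH_OPEN,np.ones((3,3),np.uint8))
  c=max(cv2.findContours(m,cv2.RETR_EXTERNAL,cv2.CHAIN_APPROX_NONE)[0],key=cv2.contourArea)
  w=cast(f,c[:,0]+0.0,18).astype(np.float32); print(T,np.round(sum(map(list,[*cv2.minAreaRect(w)[:2],[cv2.minAreaRect(w)[2]]]),[]),1))
  M=cv2.moments(m,True); t=0.5*np.arctan2(2*M["mu11"],M["mu20"]-M["mu02"]); p=np.array([M["m10"],M["m01"]])/M["m00"]; e=np.array([np.cos(t),np.sin(t)])*20
  a,b=cast(f,[p+e,p-e],18); print((a+b)/2,np.degrees(np.arctan2(*(a-b)[::-1])))
E
```

```text
[121 123 129] [93 85 77]
115 [557.8 286.5  99.9 180.9  89.1]
[540.89592845 282.52607016] -18.475267381492717
108 [546.8 286.7  99.9 158.9  89.1]
[532.64782612 282.86931246] -23.92069550704973
```

```bash
python3 - <<'E'
from h import *
import pickle
f=pickle.load(open("top8.pkl","rb")); g=f["frame"].astype(int)
for T in(-2,2):
  m=((g[...,2]-g[...,0]>T)&(g.max(2)<170)).astype(np.uint8); m[:,:308]=0; m[:,350:]=0; m[:168]=0; m[236:]=0
  m=cv2.morphologyEx(m,cv2.MORPH_OPEN,np.ones((3,3),np.uint8))
  c=max(cv2.findContours(m,cv2.RETR_EXTERNAL,cv2.CHAIN_APPROX_NONE)[0],key=cv2.contourArea)
  w=cast(f,c[:,0]+0.0,18).astype(np.float32); r=cv2.minAreaRect(w); print(T,np.round([*r[0],*r[1],r[2]],1))
  M=cv2.moments(c); t=0.5*np.arctan2(2*M["mu11"],M["mu20"]-M["mu02"]); p=np.array([M["m10"],M["m01"]])/M["m00"]; e=np.array([np.cos(t),np.sin(t)])*20
  a,b=cast(f,[p+e,p-e],18); print((a+b)/2,np.degrees(np.arctan2(*(a-b)[::-1])))
E
```

```text
-2 [560.  288.1 160.4  60.3   7.6]
[559.78573551 288.14608461] -172.07740591861716
2 [560.6 287.8 158.4  57.9   7.7]
[559.96677136 288.04929483] -171.61301971697756
```

Call:
move_arm(
  moves=[
    [[0,0,0,-5],[0,0,0,-8],[0,0,0,-4.5],[-9,18,0,0],[-17,36,0,0],[-18,38,0,0],[-18,38,0,0],[-18,38,0,0],[-18,38,2,0],[-17,36,3,0],[-12,26,3,0],[-5,10,3,0],[0,0,0,0],[0,0,0,0]],
  ],
  claw=91.9,
)

```text
clock: 28.42
eef_pos: [559.6, 286.9, 100.8]
tcp_rot: [0.212, -3.133, 0.001]
wrist_force: [0.6, -0.8, 0.4]
width: 91.9
gripper_force: 0.0
```

```bash
python3 - <<'E'
from h import *
go((560,288,4,97.8))
E
```

```text
at [559.6 286.9 100.8] yang 97.7 turn -0.1 tool dx,dy,dz -0.6 1.0 96.8 q6 -1.23 t 28.4 w 91.93148844044752
```

Call:
move_arm(
  moves=[
    [[0,1,20,0],[0,0,30,0],[0,0,22,0],[0,0,12,0],[0,0,7,0],[0,0,4,0],[0,0,1,0],[0,0,0,0]],
  ],
)

```text
clock: 29.42
eef_pos: [560.3, 289.3, 5.8]
tcp_rot: [-0.213, 3.134, 0.0]
wrist_force: [-0.6, 0.4, 0.4]
width: 92.7
gripper_force: 0.0
```

Call:
move_arm(
  moves=[
    [[0,0,0,0],[0,0,0,0],[0,0,0,0],[0,0,0,0],[0,0,0,0],[0,0,0,0],[0,0,0,0]],
  ],
  claw=50,
  force=40,
)

```text
clock: 30.3
eef_pos: [560.0, 288.9, 5.4]
tcp_rot: [0.213, -3.134, 0.0]
wrist_force: [-0.4, -2.0, 3.7]
width: 59.4
gripper_force: 40.0
```

Call:
move_arm(
  moves=[
    [[0,0,-8,0],[0,0,-20,0],[0,0,-22,0],[0,0,-10,0],[0,0,0,0],[0,0,0,0]],
  ],
)

```text
clock: 31.05
eef_pos: [559.5, 288.9, 64.8]
tcp_rot: [0.213, -3.134, 0.001]
wrist_force: [0.1, -0.2, -4.3]
width: 59.5
gripper_force: 40.0
```

```bash
python3 - <<'E'
from h import *
go((541.5,138.5,45,79))
E
```

```text
at [559.5 288.9  64.8] yang 97.8 turn 18.8 tool dx,dy,dz -11.0 -151.1 19.8 q6 -1.23 t 31.1 w 59.54323456855121
```

Call:
move_arm(
  moves=[
    [[0,0,0,5],[0,0,0,8],[0,0,0,5.8],[-1,-18,0,0],[-3,-36,0,0],[-3,-36,0,0],[-3,-36,4,0],[-1,-18,6,0],[0,-7,6,0],[0,0,4,0],[0,0,0,0],[0,0,0,0]],
  ],
)

```text
clock: 32.55
eef_pos: [542.1, 139.6, 45.3]
tcp_rot: [0.3, 3.127, 0.0]
wrist_force: [0.6, -0.6, -4.2]
width: 59.7
gripper_force: 40.0
```

```bash
python3 - <<'E'
from h import *
go((541.5,138.5,11.4,79))
f=grab_frame("side"); save(f,"side9.png",(240,120,400,240),5)
E
```

```text
at [542.1 139.6  45.3] yang 79.0 turn 0.0 tool dx,dy,dz 0.4 -1.2 33.9 q6 -1.13 t 32.5 w 59.74709526334784
```

View pics/side9.png

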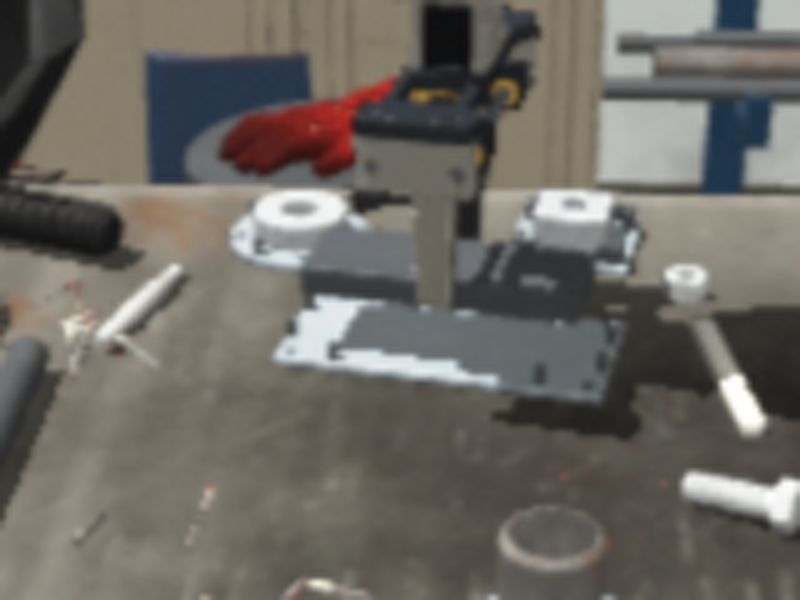

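```bash
python3 - <<'E'
from h import *
import pickle
S=pickle.load(open("side0.pkl","rb"))
def pr(c,a,L,W,z):
    a=np.radians(a);X=np.array([np.cos(a),np.sin(a)]);Y=np.array([-X[1],X[0]])
    P=[np.r_[np.array(c)+s*L/2*X+W/2*Y,z] for s in(1,-1)]
    return ((proj(S,P)-[240,120])*5).round(1).tolist()
print("nest",pr((541.5,138.5),-11,190,92,0),"plate",pr((542.1,139.6),-11,160,60,40))
E
```

```text
nest [[269.8, 359.8], [597.8, 398.8]] plate [[299.7, 289.0], [577.8, 319.6]]
```

Plate front edge spans 303–588 and nest 275–603, within about 1 mm of prediction; the block (575,220) and flange (298,215) sit in their nests. Lower the plate.

Call:
move_arm(
  moves=[
    [[-1,-1,10,0],[0,0,10,0],[0,0,6,0],[0,0,4,0],[0,0,2,0],[0,0,1,0],[0,0,0,0],[0,0,0,0]],
  ],
)

```text
clock: 33.6
eef_pos: [542.8, 137.6, 12.5]
tcp_rot: [0.302, 3.127, 0.0]
wrist_force: [-0.4, 0.9, -4.0]
width: 59.7
gripper_force: 40.0
```

Call:
move_arm(
  moves=[
    [[0,0,0.6,0],[0,0,0,0],[0,0,0,0]],
  ],
)

```text
clock: 33.98
eef_pos: [542.7, 137.6, 11.7]
tcp_rot: [0.302, 3.127, 0.0]
wrist_force: [0.9, -0.2, -4.1]
width: 59.4
gripper_force: 40.0
```

Call:
move_arm(
  moves=[
    [[0,0,0.4,0],[0,0,0,0]],
  ],
)

```text
clock: 34.22
eef_pos: [542.7, 137.6, 11.3]
tcp_rot: [0.302, 3.127, 0.0]
wrist_force: [-0.4, -0.9, -2.4]
width: 59.7
gripper_force: 40.0
```

Call:
move_arm(
  moves=[
    [[0,0,0,0],[0,0,0,0],[0,0,0,0],[0,0,0,0],[0,0,0,0]],
  ],
  claw=76,
)

```text
clock: 34.85
eef_pos: [542.7, 137.6, 11.3]
tcp_rot: [0.302, 3.127, 0.0]
wrist_force: [0.2, 0.5, -0.5]
width: 76.3
gripper_force: 0.0
```

Call:
move_arm(
  moves=[
    [[0,0,-8,0],[0,0,-20,0],[0,0,-30,0],[0,0,-30,0],[0,0,-15,0],[20,0,0,0],[40,0,0,0],[40,0,0,0],[40,0,0,0],[20,0,0,0],[0,0,0,0],[0,0,0,0]],
  ],
)

```text
clock: 36.35
eef_pos: [387.2, 168.5, 114.6]
tcp_rot: [0.302, 3.126, 0.001]
wrist_force: [0.5, 0.1, -0.3]
width: 75.7
gripper_force: 0.0
```

```bash
python3 - <<'E'
from h import *
import pickle
f=grab_frame("top"); a=cv2.cvtColor(f["frame"],cv2.COLOR_RGB2BGR)[150:255,265:445]
s=grab_frame("side"); b=cv2.cvtColor(s["frame"],cv2.COLOR_RGB2BGR)[140:260,255:400]
a=cv2.resize(a,(514,300),interpolation=cv2.INTER_CUBIC); b=cv2.resize(b,(362,300),interpolation=cv2.INTER_CUBIC)
cv2.imwrite("pics/fin.png",np.vstack([a,np.pad(b,((0,0),(0,152),(0,0)))]))
E
```

```text
(no output)
```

View pics/fin.png

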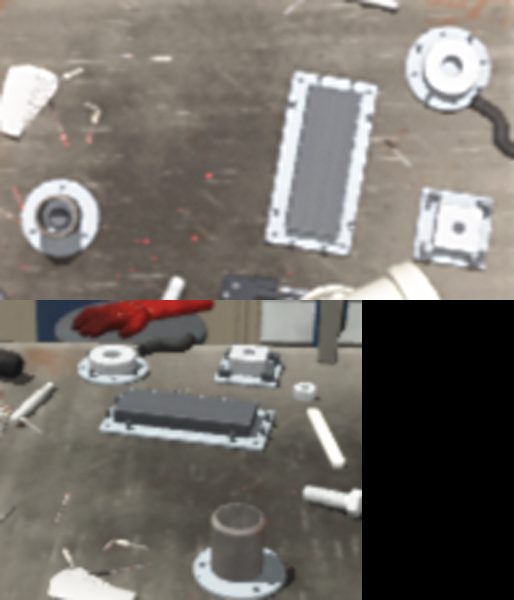

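All four parts sit flat in their nests: stub (58,215), plate (325,160) square between its pins, flange (452,65), block (458,228). The gripper is clear, so I'm handing in.

```bash
python3 -c "
from plant import close_job; print(close_job())"
```

```text
the job is handed in; nothing more can be done
None
```

The job is handed in: the stub, flange, block and long plate were moved in that order, and the last pictures show each flat in its own nest, with the gripper clear after about 36 s of robot time.

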